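# Make up a plating kit and a timing kit

## Task

Make up two kits from the stock laid out in a loose row just behind the two trays (leave the similar things elsewhere on the bench, they are not stock). Into the blue tray go the culture dish (wide round recess), the roll of sealing film (smaller round recess) and the red-capped marker (long slot); into the yellow tray go the timer (square recess) and the black-capped marker (long slot). Each must lie right down in its recess, the dish, roll and timer the way up they are now; leave the blue-capped marker and the blue stopper where they are.

Things in the scene. Friction and masses are not known exactly. Their poses are not given: they have to be found in the camera images.
- blue_tray: Blue tray, fixed, 160 (its x) by 210 (y) by 12 mm; flat top, dark-lined recesses 7 mm deep (floor 5 mm above the bench). Origin: centre of the underside, z up. At x +52, y 0 mm: marker slot, 24 wide, 156 long along y. Nearer the robot, at x -22, y +50: wide round recess, diameter 74, for the dish; at x -24, y -50: smaller round one, diameter 64, for the film roll.
- yellow_tray: Yellow tray, fixed, 160 (its x) by 210 (y) by 12 mm; flat top, dark-lined recesses 7 mm deep (floor 5 mm above the bench). Origin: centre of the underside, z up. At x +52, y 0 mm: marker slot, 24 wide, 156 long along y. Nearer the robot, at x -22, y 0: nearly square recess, 70 (x) by 74 (y), for the timer, which fits in any of the four square-on directions.
- culture_dish: The single closed clear petri dish with red medium, lying in the stock row (not one of the stacks at the far left), 62 mm in diameter, 15 high; stiff, grasp across the diameter. Origin at the centre of its underside, z up.
- film_roll: Off-white roll of sealing film on a card core, standing on end in the stock row, 52 mm in diameter, 50 high. Origin at the centre of its underside, z up.
- timer: Pale grey digital timer lying on its back, face up, 58 mm (its x) by 62 mm (its y), 17 high; grasp across the sides. Origin at the centre of its underside, z up.
- red_marker: White felt marker with a red cap, 139 mm long, 11 wide, 13 high, lying flat in the stock row; grasp across the barrel. Origin at the middle of its underside; its y axis runs along the barrel.
- black_marker: White felt marker with a black cap, 139 mm long, 11 wide, 13 high, lying flat in the stock row; grasp across the barrel. Origin at the middle of its underside; its y axis runs along the barrel.
- blue_marker: Dark-barrelled felt marker with a blue cap, not needed, to be left alone: 139 mm long, 11 wide, 13 high, lying flat in the stock row; grasp across the barrel. Origin at the middle of its underside; its y axis runs along the barrel.
- blue_stopper: Dark blue tapered rubber stopper, 33 mm in diameter, 28 high, standing between the trays and the stock row, not needed, to be left alone. Origin at the centre of its underside.

How it is judged:
By the outcome, as a careful person would: the job done as asked, in the order asked, and still so for the second after the job is handed in, with the robot touching nothing.
It also fails if it takes over 112 s, if anything falls off the work surface, if the arm or the gripper's body presses on something with over 40 N, if the wrist force passes 120 N, or if a joint passes its speed limit or range.

## Robot

A 6-joint arm with a two-finger parallel gripper is mounted at the origin on a cart in front of the work surface, level with it; the furniture and walls round the work are solid. World frame = base frame: x ahead of the robot, y to its left, z up, the work surface at z = 0. Lengths are in m, angles in degrees, forces in N, time in s.
With the tool pointing down it reaches from about 0.4 to 0.825 m from the base axis. Payload 7 kg.
Tool frame: the origin (TCP) lies midway between the tips of the shut fingers; the grasp point (between the pads) lies 19 mm behind it; y points along the fingers, z is the direction in which the jaws open and shut, and the axes are right-handed (so a half turn about y gives the same grasp; the last joint's range is limited). The gripper opens to 88 mm and grips with 3 to 60 N. Pads are 19 mm wide; open, the fingers measure 130 mm over their backs; the gripper's body (78 mm by 193 mm) begins 47 mm behind the grasp point.
Start: joints at [-57.405, 20.546, 0.682, 0, -70.136, -16.507], TCP at [0.187, -0.649, 0.227] pointing down, gripper open.
Joint ranges: [-176.03, 176.03], [-82.01, 121.73], [-58.28, 71.71], [-173.87, 95.51], [-174.79, -0.11], [-173.66, 173.66]. Speed limits (degrees/s): [136.94, 136.94, 172.46, 180, 180, 180].

## Interface

Orientations are given as [roll, pitch, yaw] about the fixed x, y, z axes, in that order (R = Rz(yaw) Ry(pitch) Rx(roll)).
In Python, from plant import ctrl gives the robot as it stands.
- The arm moves only by the tool step_arm, never from a script. Its argument "rows" is a list that holds one entry, the list of rows, each a list of 7 numbers: the gripper command: -1 is shut, 1 is fully open, values between are in proportion, then the shift along the world's x, y, z in cm, then the turn, a rotation vector about the world's x, y, z in degrees. In form: [[[fingers, tx, ty, tz, rx, ry, rz], ...]]. A call has 1 to 12 rows; each row shifts and turns the commanded pose from where the row before left it; what a row does not reach is not made up. A row lasts 1/8 s, in which the tool goes at most 62.5 mm and 10.7 degrees, less where a joint would pass 70% of its speed; a pose out of reach is approached as far as the arm can. A call is refused whole if a number of a shift passes 6.25 or a number of a turn 10.7, either way. A call with a gripper value outside its range is refused whole. The fingers move at their own pace and stop on an object; the grip force is fixed at half the most. Time passes only in rows, so rows that do not move let the fingers close. It gives the time, the measured TCP pose, the force and the opening at its end, in the units of the state.
- ctrl.get_obs(): the state, without advancing time (a new reading comes with each control period).
- ctrl.snapshot(name): name is "scene" or "side" or "wrist"; returns the picture (420x560x3 uint8, blue, green, red); there is no depth.
- ctrl.camera_params(name): a dict with "vertical_fov" (degrees; the focal length in pixels is half the picture's height over the tangent of half this angle, whatever the lens; pixels are square), "cx", "cy" (the principal point, pixels), "rvec" (rotation vector, rad) and "tvec" (3), from world to camera coordinates, as OpenCV has them. Camera axes: x right, y down, z forward; pixel columns grow to the right and rows downward; lengths in m; the calibration is good to about 2 mm. A picture is of the moment at which its call begins: read the wrist's pose just before it. camera_params takes no time and is no camera call; for the wrist camera it gives the pose at the moment of the call.
- ctrl.close_job(): hands the job in, once; it reports no verdict.
The state is a dict: "clock": time; "joint_pos": joint angles; "qvel": joint speeds; "tau": joint torques, N m; "tool_pos": TCP position; "orientation": TCP orientation; "force": force on the tool from outside, world axes, zero at the start; "moment": the same for the moment, N m; "opening": finger opening in m.
Only numpy, scipy, OpenCV 4.12 (cv2) and the standard library are available. Lean on these libraries where they do the work, as an engineer would, in place of code of your own. Each camera call takes 0.05 s, during which the arm holds its last target. There are 200 camera calls.

## Working session

There is one attempt and no reset: what is moved stays moved. The work goes in short steps, Python scripts to look and compute and a tool call to move; the robot and the scene stay as the last step left them, time stands still between calls to the robot, and variables do not carry over. Pictures are saved under pics/ and viewed, about 12 in all and at most 16, crops included, and the job is handed in when it is done.

Besides the shell and the picture viewer there is one more tool, called after "Emit:" by a JSON object that holds its "name" and its "arguments", one argument or row to a line. step_arm: Moves the arm, as the interface text tells. Its arguments: {"type":"object","properties":{"rows":{"type":"array"}},"required":["rows"]}

```bash
ls; mkdir -p pics
cat > h.py <<'E'
import numpy as np, cv2
from plant import ctrl
def cam(n):
    p=ctrl.camera_params(n); f=210/np.tan(np.radians(p["vertical_fov"]/2))
    R=cv2.Rodrigues(np.array(p["rvec"],float))[0]; t=np.array(p["tvec"],float).ravel()
    return f,p["cx"],p["cy"],R,t
def ray(c,u,v,z):
    f,cx,cy,R,t=c; o=-R.T@t; d=R.T@np.array([(u-cx)/f,(v-cy)/f,1.]); return o+d*(z-o[2])/d[2]
def proj(c,P):
    f,cx,cy,R,t=c; q=R@np.array(P,float)+t; return f*q[0]/q[2]+cx, f*q[1]/q[2]+cy
def shot(n,name):
    c=cam(n); im=ctrl.snapshot(n); cv2.imwrite(f"pics/{name}.png",im); return c,im
E
python3 - <<'E'
from h import *
o=ctrl.get_obs(); print({k:np.round(o[k],3).tolist() for k in("clock","tool_pos","orientation","opening")})
for n in("scene","side","wrist"):
    c,im=shot(n,n+"0"); print(n,c[0],-c[3].T@c[4],c[3][2]); print(ctrl.camera_params(n).keys())
a=cv2.imread("pics/scene0.png");b=cv2.imread("pics/side0.png")
E
```

```text
pics
{'clock': 0.0, 'tool_pos': [0.187, -0.648, 0.226], 'orientation': [-89.904, 0.009, 16.079], 'opening': 0.088}
scene 386.1425880406274 [0.12112047 0.54200126 0.56057033] [ 0.5210133  -0.62865204 -0.57735756]
dict_keys(['vertical_fov', 'cx', 'cy', 'rvec', 'tvec'])
side 397.5941398239857 [ 0.22243286 -0.5336675   0.61374592] [ 0.39712516  0.62003126 -0.67664824]
dict_keys(['vertical_fov', 'cx', 'cy', 'rvec', 'tvec'])
wrist 317.0213967233816 [ 0.11744784 -0.66981081  0.38348211] [ 0.25951091  0.07713752 -0.96265461]
dict_keys(['vertical_fov', 'cx', 'cy', 'rvec', 'tvec'])
```

View pics/scene0.png

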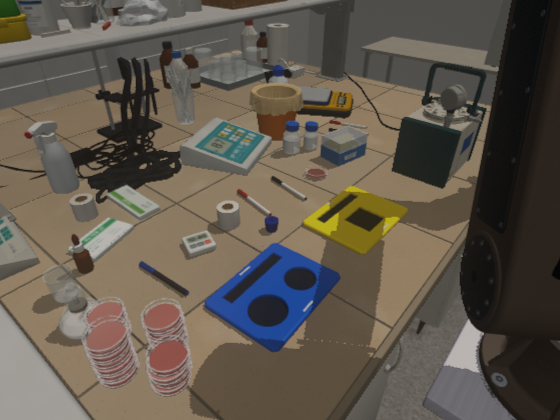

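View pics/side0.png

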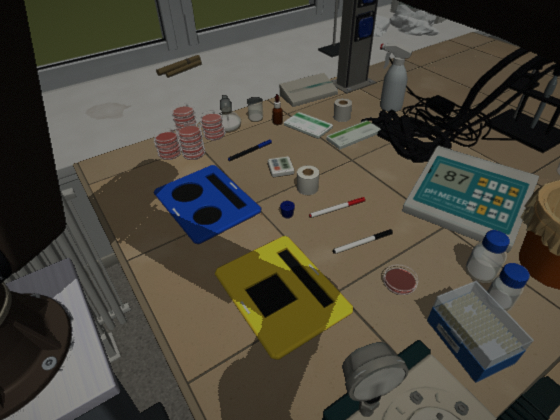

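Scene view: timer (199,243), roll (228,214), stopper (271,224), red marker (254,202), black marker (288,187), dish (316,174). The trays are blue (275,290) and yellow (357,217). Side view: timer (281,167), roll (307,179), red marker (337,207), black marker (363,241), dish (400,279).

```bash
cat > m.py <<'E'
from h import *
S={}
for n in("scene","side"):
    S[n]=(cam(n),cv2.imread(f"pics/{n}0.png"))
def comp(mask,seed,r=14):
    mask=cv2.morphologyEx(mask,cv2.MORPH_CLOSE,np.ones((3,3),np.uint8))
    k,l,st,ce=cv2.connectedComponentsWithStats(mask)
    w=l[seed[1]-r:seed[1]+r,seed[0]-r:seed[0]+r]; w=w[w>0]
    return (l==np.bincount(w).argmax()).astype(np.uint8) if w.size else None
def rect(c,m,z):
    cn=max(cv2.findContours(m,0,1)[0],key=cv2.contourArea).reshape(-1,2)
    P=np.array([ray(c,u,v,z)[:2] for u,v in cn])*1000
    return cv2.minAreaRect(P.astype(np.float32))
f=lambda r:[np.round(r[0],1).tolist(),np.round(r[1],1).tolist(),round(r[2],1)]
seeds=dict(blue_tray=((275,312),(250,225)),yellow_tray=((370,240),(250,320)),timer=((199,243),(281,167)),roll=((228,214),(307,179)),red=((258,206),(330,210)),black=((288,187),(355,244)),dish=((316,174),(400,279)))
for k,(a,b) in seeds.items():
    for n,s in(("scene",a),("side",b)):
        c,im=S[n]; h=cv2.cvtColor(im,cv2.COLOR_BGR2HSV); H,Sa,V=cv2.split(h)
        z=.006
        if k=="blue_tray": m=(H>105)&(H<130)&(Sa>150)&(V>50); z=.012
        elif k=="yellow_tray": m=(H>22)&(H<34)&(Sa>170)&(V>50); z=.012
        elif k=="dish": m=((H<8)|(H>170))&(Sa>70); z=.007
        elif k=="timer": m=(Sa<45)&(V>90); z=.012
        elif k=="roll": m=(Sa<60)&(V>90); z=.05
        else: m=(Sa<60)&(V>90)|((H<6)|(H>172))&(Sa>120)|(V<50)
        m=comp(m.astype(np.uint8),s)
        print(k,n,f(rect(c,m,z)) if m is not None else None)
E
python3 m.py; python3 -c "
import cv2
a=cv2.imread('pics/scene0.png')[160:260,180:340];b=cv2.imread('pics/side0.png')[150:310,255:425]
cv2.imwrite('pics/c1.png',cv2.vconcat([cv2.resize(a,(600,375),interpolation=cv2.INTER_CUBIC)]));cv2.imwrite('pics/c2.png',cv2.resize(b,(600,565),interpolation=cv2.INTER_CUBIC))"
```

```text
blue_tray scene [[453.0, 150.5], [170.8, 220.2], 3.0]
blue_tray side [[454.5, 143.4], [170.0, 223.5], 3.0]
yellow_tray scene [[456.2, -155.4], [224.0, 170.4], 89.4]
yellow_tray side [[457.2, -163.3], [221.5, 170.2], 89.4]
timer scene [[667.2, 153.8], [62.5, 71.3], 67.6]
timer side [[669.8, 151.8], [76.6, 57.4], 68.2]
roll scene [[656.8, 72.8], [51.4, 114.0], 48.7]
roll side [[654.4, 76.9], [86.0, 153.1], 18.8]
red scene [[686.0, -45.1], [30.2, 160.2], 69.6]
red side [[691.8, -44.5], [15.2, 141.1], 78.7]
black scene [[668.0, -159.7], [15.6, 137.5], 79.1]
black side [[667.1, -155.6], [14.1, 141.6], 79.3]
dish scene [[653.8, -268.0], [51.4, 56.9], 27.2]
dish side [[653.6, -271.5], [55.5, 53.3], 55.3]
```

View pics/c2.png

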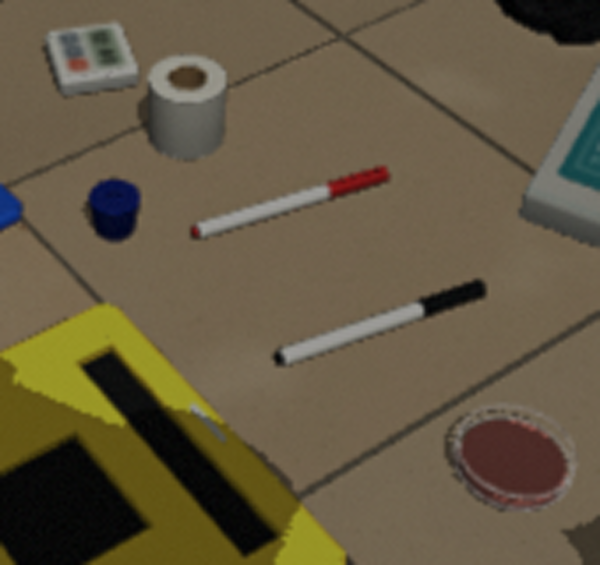

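Run:
```python
from h import *
c=cam("scene"); s=cam("side")
for p in [(393,168),(437,184),(480,140),(352,163),(320,152),(366,150),(292,153),(330,175)]: print("scene",p,np.round(ray(c,*p,0),3))
for p in [(428,320),(480,380),(527,345),(469,270),(325,420),(375,345),(405,365),(415,388)]: print("side",p,np.round(ray(s,*p,0),3))
```

```text
scene (393, 168) [ 0.502 -0.452  0.   ]
scene (437, 184) [ 0.367 -0.447  0.   ]
scene (480, 140) [ 0.365 -0.822  0.   ]
scene (352, 163) [ 0.611 -0.4    0.   ]
scene (320, 152) [ 0.727 -0.397  0.   ]
scene (366, 150) [ 0.623 -0.505  0.   ]
scene (292, 153) [ 0.791 -0.334  0.   ]
scene (330, 175) [ 0.622 -0.296  0.   ]
side (428, 320) [ 0.636 -0.356  0.   ]
side (480, 380) [ 0.62  -0.471  0.   ]
side (527, 345) [ 0.733 -0.478  0.   ]
side (469, 270) [ 0.787 -0.326  0.   ]
side (325, 420) [ 0.387 -0.383  0.   ]
side (375, 345) [ 0.528 -0.338  0.   ]
side (405, 365) [ 0.543 -0.39   0.   ]
side (415, 388) [ 0.529 -0.424  0.   ]
```

Emit:
{"name": "step_arm", "arguments": {
  "rows": [
    [[1,1,5,0.5,0,0,0],[1,1,5,0.5,0,0,0],[1,1,5,0.5,0,0,7],[1,2,5,0.5,0,0,9],[1,2,5,0.5,0,0,9],[1,2,5,0.5,0,0,9],[1,4,1.5,0,0,0,10],[1,4,1.5,0,0,0,10],[1,4,1.5,0,0,0,10],[1,4,1.5,0,0,0,10],[1,5,1.5,0,0,0,0],[1,5,1.5,0,0,0,0]]
  ]
}}

```text
clock: 1.65
tool_pos: [0.5384, -0.2578, 0.2565]
orientation: [-90.0, -0.0, 90.1]
force: [0.2, -1.1, 0.1]
opening: 0.0877
```

Emit:
{"name": "step_arm", "arguments": {
  "rows": [
    [[1,5,0,1,0,0,0],[1,4,0,0,0,0,0],[1,0,0,0,0,0,0],[1,0,0,0,0,0,0]]
  ]
}}

```text
clock: 2.15
tool_pos: [0.6266, -0.2584, 0.2658]
orientation: [-89.9, -0.0, 90.1]
force: [-0.4, -0.0, -0.2]
opening: 0.0876
```

Run:
```python
from h import *
o=ctrl.get_obs(); print(o["clock"],o["tool_pos"],o["joint_pos"])
c,im=shot("wrist","w1"); np.save("w1.npy",np.array([c[0],c[1],c[2],*c[3].ravel(),*c[4]]))
```

```text
2.15 [ 0.62656553 -0.25842985  0.26575628] [-5.98118211e+00  1.97414901e+01  4.58498455e+00 -1.04005643e-02
 -7.49325832e+01  6.07211008e+00]
```

View pics/w1.png

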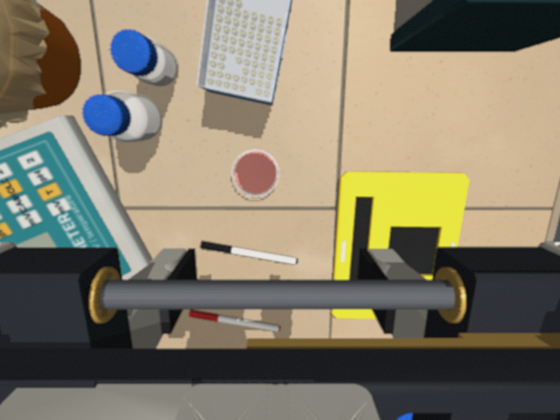

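Wrist view: dish centre (256,174), black marker from (203,245) to (296,261), yellow tray corner (341,174), and the tip box and bottles are clear of the dish.

Run:
```python
from m import *
a=np.load("w1.npy"); c=(a[0],a[1],a[2],a[3:12].reshape(3,3),a[12:]); im=cv2.imread("pics/w1.png")
H,Sa,V=cv2.split(cv2.cvtColor(im,cv2.COLOR_BGR2HSV))
print("WRIST")
print("dish",f(rect(c,comp((((H<8)|(H>170))&(Sa>70)&(V>50)).astype(np.uint8),(256,174)),.008)))
print("black",f(rect(c,comp(((Sa<60)&(V>110)|(V<50)).astype(np.uint8),(265,255)),.0065)))
m=comp(((H>22)&(H<34)&(Sa>170)&(V>50)).astype(np.uint8),(400,205))
print("ytray",f(rect(c,m,.012)))
for p in[(341,173),(467,174)]: print(ray(c,*p,.012))
```

```text
blue_tray scene [[453.0, 150.5], [170.8, 220.2], 3.0]
blue_tray side [[454.5, 143.4], [170.0, 223.5], 3.0]
yellow_tray scene [[456.2, -155.4], [224.0, 170.4], 89.4]
yellow_tray side [[457.2, -163.3], [221.5, 170.2], 89.4]
timer scene [[667.2, 153.8], [62.5, 71.3], 67.6]
timer side [[669.8, 151.8], [76.6, 57.4], 68.2]
roll scene [[656.8, 72.8], [51.4, 114.0], 48.7]
roll side [[654.4, 76.9], [86.0, 153.1], 18.8]
red scene [[686.0, -45.1], [30.2, 160.2], 69.6]
red side [[691.8, -44.5], [15.2, 141.1], 78.7]
black scene [[668.0, -159.7], [15.6, 137.5], 79.1]
black side [[667.1, -155.6], [14.1, 141.6], 79.3]
dish scene [[653.8, -268.0], [51.4, 56.9], 27.2]
dish side [[653.6, -271.5], [55.5, 53.3], 55.3]
WRIST
dish [[655.5, -271.7], [52.7, 52.6], 0.1]
black [[664.6, -157.4], [14.1, 136.9], 79.2]
ytray [[460.9, -195.6], [154.1, 168.9], 89.4]
[ 0.54315888 -0.27172577  0.012     ]
[ 0.37859127 -0.27078953  0.012     ]
```

Emit:
{"name": "step_arm", "arguments": {
  "rows": [
    [[1,1.4,-0.6,-6,0,0,0],[1,1.4,-0.6,-6,0,0,0],[1,0,0,-6,0,0,0],[1,0,0,-4,0,0,0],[1,0,0,-2,0,0,0],[1,0,0,-1.7,0,0,0],[1,0,0,0,0,0,0],[-1,0,0,0,0,0,0],[-1,0,0,0,0,0,0],[-1,0,0,0,0,0,0],[-1,0,0,0,0,0,0],[-1,0,0,0,0,0,0]]
  ]
}}

```text
clock: 3.7
tool_pos: [0.6554, -0.2706, 0.0103]
orientation: [-90.0, 0.0, 90.1]
force: [-1.3, 0.4, 5.2]
opening: 0.06
```

Emit:
{"name": "step_arm", "arguments": {
  "rows": [
    [[-1,0,0,4,0,0,0],[-1,0,0,6,0,0,0],[-1,0,2,6,0,0,0],[-1,-2,5,4,0,0,0],[-1,-3,6,3,0,0,0],[-1,-3,6,1,0,0,0],[-1,-3,6,0,0,0,0],[-1,-3,6,0,0,0,0],[-1,-3,6,0,0,0,0],[-1,-2,4,0,0,0,0],[-1,0,2,0,0,0,0],[-1,0,0,0,0,0,0]]
  ]
}}

```text
clock: 5.2
tool_pos: [0.4795, 0.1309, 0.2408]
orientation: [-90.0, -0.0, 90.2]
force: [0.4, -0.2, -1.0]
opening: 0.0604
```

```bash
sed -i '/^f=lambda/,$!b' m.py
python3 - <<'E'
s=open('m.py').read(); i=s.index("seeds="); s=s[:i].replace('''S={}
for n in("scene","side"):
    S[n]=(cam(n),cv2.imread(f"pics/{n}0.png"))
''',''); open('m.py','w').write(s)
E
python3 - <<'E'
from m import *
print(ctrl.get_obs()["tool_pos"])
c,im=shot("wrist","w2"); np.save("w2.npy",np.array([c[0],c[1],c[2],*c[3].ravel(),*c[4]]))
E
```

```text
[0.47953002 0.13090164 0.24084042]
```

View pics/w2.png

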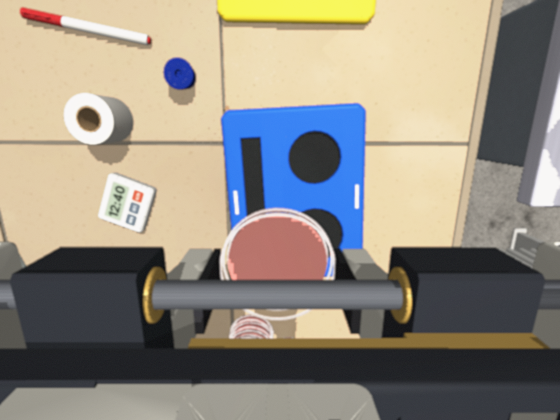

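Wrist view: dish held at (277,263). The blue tray's small recess is at (315,157) and its slot at (252,170). Also visible: roll (90,120), timer (127,202), red marker (22,14) to (150,40), stopper (179,73).

Run:
```python
from m import *
a=np.load("w2.npy"); c=(a[0],a[1],a[2],a[3:12].reshape(3,3),a[12:]); im=cv2.imread("pics/w2.png")
H,Sa,V=cv2.split(cv2.cvtColor(im,cv2.COLOR_BGR2HSV))
u8=lambda m:m.astype(np.uint8)
dk=u8(V<60)
print("small",f(rect(c,comp(dk,(315,157)),.012)))
print("slotpart",f(rect(c,comp(dk,(252,160)),.012)))
b=u8((H>105)&(H<130)&(Sa>150)&(V>50)); b[205:]=0
print("tray part",f(rect(c,comp(b,(285,130)),.012)))
m=comp(u8((Sa<50)&(V>110)),(115,188)); m=cv2.morphologyEx(m,cv2.MORPH_CLOSE,np.ones((15,15),np.uint8))
print("timer",f(rect(c,m,.012)))
m=comp(u8((Sa<60)&(V>120)),(75,110)); print("roll",f(rect(c,m,.05)))
print("roll core",ray(c,89,119,.05))
print("red",f(rect(c,comp(u8((Sa<60)&(V>110)|((H<8)|(H>170))&(Sa>120)),(100,30)),.0065)))
print("dishz",[ray(c,*p,.24) for p in((277,263),)])
```

```text
small [[435.3, 94.5], [58.1, 58.5], 0.9]
slotpart [[509.5, 118.9], [19.6, 91.4], 3.3]
tray part [[459.5, 96.7], [168.0, 119.8], 2.7]
timer [[668.8, 152.2], [65.8, 61.1], 68.6]
roll [[703.0, 65.1], [142.7, 53.6], 28.8]
roll core [0.67823162 0.05227942 0.05      ]
red [[691.1, -46.4], [12.7, 141.4], 78.9]
dishz [array([0.48008847, 0.12918911, 0.24      ])]
```

Emit:
{"name": "step_arm", "arguments": {
  "rows": [
    [[-1,-2.3,3.2,-4,0,0,0],[-1,-2.35,3.2,-5,0,0,0],[-1,0,0,-5,0,0,0],[-1,0,0,-4,0,0,0],[-1,0,0,-2.5,0,0,0],[-1,0,0,-1,0,0,0],[-1,0,0,-0.5,0,0,0],[-1,0,0,-0.5,0,0,0],[-1,0,0,0,0,0,0]]
  ]
}}

```text
clock: 6.38
tool_pos: [0.4336, 0.1933, 0.0173]
orientation: [-90.0, -0.0, 90.1]
force: [0.6, 0.2, -0.7]
opening: 0.0601
```

Emit:
{"name": "step_arm", "arguments": {
  "rows": [
    [[-1,0,0.1,-0.15,0,0,0],[-1,0,0,0,0,0,0],[0.7,0,0,0,0,0,0],[0.7,0,0,0,0,0,0],[0.7,0,0,3,0,0,0],[1,0,0,5,0,0,0],[1,0,0,6,0,0,0],[1,4,-2,5,0,0,0],[1,5,-3,2,0,0,0],[1,5,-3,1,0,0,0],[1,3,-2,0,0,0,0],[1,0,0,0,0,0,0]]
  ]
}}

```text
clock: 7.88
tool_pos: [0.6019, 0.0939, 0.2309]
orientation: [-89.9, 0.0, 89.9]
force: [-0.2, 0.4, -0.3]
opening: 0.0879
```

Run:
```python
from m import *
print(ctrl.get_obs()["tool_pos"])
c,im=shot("wrist","w3"); np.save("w3.npy",np.array([c[0],c[1],c[2],*c[3].ravel(),*c[4]]))
s,i2=shot("scene","s3"); im[260:,:]=cv2.resize(i2[200:360,150:430],(560,320))[:160]*1
cv2.imwrite("pics/w3v.png",im)
```

```text
[0.60194676 0.09387648 0.2309258 ]
```

View pics/w3v.png

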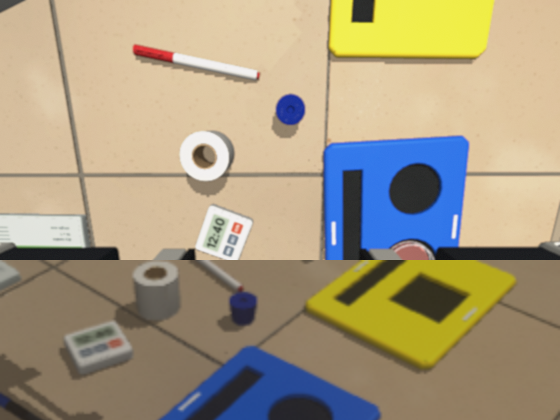

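Wrist view: roll top (205,155), stopper (290,109), red marker (135,48) to (259,75), small recess (415,188). The dish's near part shows at (410,250) in its recess.

Run:
```python
from m import *
a=np.load("w3.npy"); c=(a[0],a[1],a[2],a[3:12].reshape(3,3),a[12:]); im=cv2.imread("pics/w3.png")
H,Sa,V=cv2.split(cv2.cvtColor(im,cv2.COLOR_BGR2HSV)); u8=lambda m:m.astype(np.uint8)
m=cv2.inRange(im,(170,170,170),(255,255,255)); m=comp(m,(187,148)); print("roll",f(rect(c,m,.05)))
b=comp(u8((H>110)&(Sa>150)),(290,109)); print("stopper",f(rect(c,b,.028)))
dk=u8(V<60); print("small",f(rect(c,comp(dk,(415,188)),.012)))
print("red",f(rect(c,comp(u8((Sa<60)&(V>110)|((H<8)|(H>170))&(Sa>120)),(210,66)),.0065)))
b=u8((H>105)&(H<130)&(Sa>150)&(V>50)); b[240:]=0
cn=comp(b,(375,145)); r=rect(c,cn,.012); print(f(r))
for p in [(205,155),(181,156),(230,156),(204,131)]: print(p,ray(c,*p,.05).round(4))
```

```text
roll [[679.7, 51.2], [52.4, 51.8], 87.6]
stopper [[587.9, 3.7], [28.8, 28.2], 90.0]
small [[436.5, 94.3], [58.6, 56.8], 48.6]
red [[690.7, -46.4], [12.6, 139.8], 78.8]
[[460.7, 99.9], [168.6, 127.1], 2.9]
(205, 155) [0.678  0.0506 0.05  ]
(181, 156) [0.7034 0.0517 0.05  ]
(230, 156) [0.6517 0.0517 0.05  ]
(204, 131) [0.6775 0.0261 0.05  ]
```

Run:
```python
import cv2
a=cv2.imread("pics/s3.png")[190:360,150:410]; cv2.imwrite("pics/s3c.png",cv2.resize(a,None,fx=3,fy=3))
```

```text
(no output)
```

View pics/s3c.png

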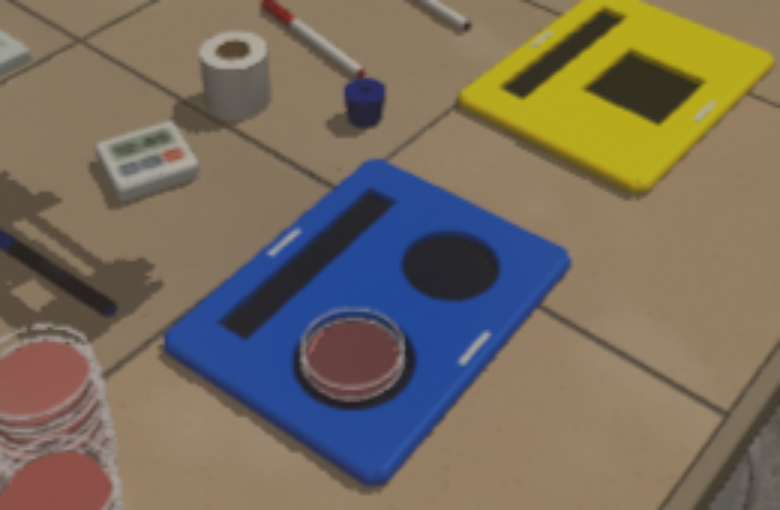

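Dish is seated in its recess at (352,350); small recess empty at (450,265).

Emit:
{"name": "step_arm", "arguments": {
  "rows": [
    [[1,4,-2.2,-3,0,0,0],[1,3.75,-2.05,-4,0,0,0],[1,0,0,-4,0,0,0],[1,0,0,-4,0,0,0],[1,0,0,-4,0,0,0],[1,0,0,-2.1,0,0,0],[1,0,0,0,0,0,0],[-1,0,0,0,0,0,0],[-1,0,0,0,0,0,0],[-1,0,0,0,0,0,0],[-1,0,0,0,0,0,0],[-1,0,0,0,0,0,0]]
  ]
}}

```text
clock: 9.48
tool_pos: [0.6784, 0.053, 0.0215]
orientation: [-90.0, -0.0, 90.1]
force: [-0.6, 0.3, 2.3]
opening: 0.0505
```

Emit:
{"name": "step_arm", "arguments": {
  "rows": [
    [[-1,0,0,4,0,0,0],[-1,0,0,4,0,0,0],[-1,-4.2,0.9,1,0,0,0],[-1,-5,0.9,0,0,0,0],[-1,-5,0.9,0,0,0,0],[-1,-5,0.9,0,0,0,0],[-1,-5,0.8,0,0,0,0],[-1,0,0,-3,0,0,0],[-1,0,0,-3,0,0,0],[-1,0,0,-1,0,0,0],[-1,0,0,-0.6,0,0,0],[-1,0,0,0,0,0,0]]
  ]
}}

```text
clock: 10.98
tool_pos: [0.4364, 0.0971, 0.0351]
orientation: [-90.0, 0.0, 90.1]
force: [-0.5, -0.2, -1.5]
opening: 0.0513
```

Emit:
{"name": "step_arm", "arguments": {
  "rows": [
    [[-1,0,0,-0.4,0,0,0],[-1,0,0,-0.4,0,0,0],[-1,0,0,0,0,0,0],[0.7,0,0,0,0,0,0],[0.7,0,0,0,0,0,0],[0.7,0,0,3,0,0,0],[1,0,0,5,0,0,0],[1,0,0,5,0,0,0],[1,4,-2,4,0,0,-10],[1,5,-2,2,0,0,-10],[1,5,-2,1,0,0,-10],[1,0,0,0,0,0,-10]]
  ]
}}

```text
clock: 12.48
tool_pos: [0.579, 0.0357, 0.2268]
orientation: [-90.0, -0.0, 49.6]
force: [-1.0, 1.2, -0.6]
opening: 0.0876
```

Run:
```python
from m import *
print(ctrl.get_obs()["tool_pos"],ctrl.get_obs()["orientation"])
i,a=shot("scene","s4"); _,b=shot("side","d4")
cv2.imwrite("pics/v4.png",cv2.vconcat([cv2.resize(a[230:350,190:350],(400,300)),cv2.resize(b[140:260,140:300],(400,300))]))
```

```text
[0.57899012 0.03572074 0.22683855] [-9.00375075e+01 -1.11886244e-03  4.96174292e+01]
```

View pics/v4.png

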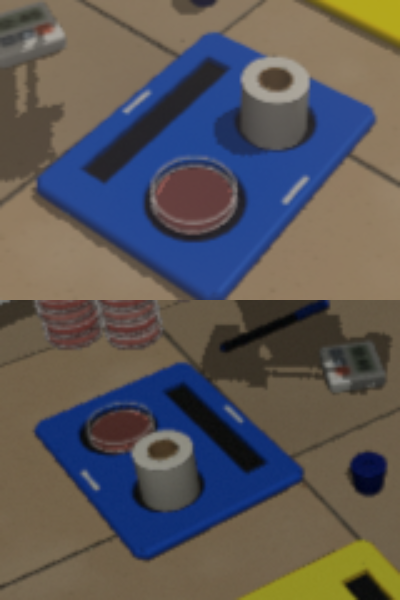

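Roll and dish are both seated in the blue tray.

Emit:
{"name": "step_arm", "arguments": {
  "rows": [
    [[1,3,-2,-2,0,0,-10],[0,3,-2,-2,0,0,-10],[0,3,-2,-3,0,0,-10],[0,2.1,-2.2,-3,0,0,-10],[0,0,0,-3,0,0,-10],[0,0,0,-2,0,0,-10.5],[0,0,0,-3,0,0,0],[0,0,0,-2.6,0,0,0],[0,0,0,-1.5,0,0,0],[0,0,0,0,0,0,0]]
  ]
}}

```text
clock: 13.82
tool_pos: [0.6863, -0.0448, 0.0052]
orientation: [-90.0, 0.1, -10.3]
force: [0.2, 0.4, 1.3]
opening: 0.0439
```

Emit:
{"name": "step_arm", "arguments": {
  "rows": [
    [[-1,0,0,0,0,0,0],[-1,0,0,0,0,0,0],[-1,0,0,0,0,0,0],[-1,0,0,4,0,0,0],[-1,0,0,5,0,0,0],[-1,-2,2,3,0,0,10],[-1,-2,2,0,0,0,10],[-1,-2,2,0,0,0,10],[-1,-2,2,0,0,0,10],[-1,-2,2,0,0,0,10],[-1,-2,2,0,0,0,10],[-1,-2,2,0,0,0,10]]
  ]
}}

```text
clock: 15.32
tool_pos: [0.5466, 0.0956, 0.1265]
orientation: [-90.0, -0.0, 59.9]
force: [0.4, 0.3, -0.3]
opening: 0.0004
```

Run:
```python
from m import *
c,a=shot("wrist","w5"); np.save("w5.npy",np.array([c[0],c[1],c[2],*c[3].ravel(),*c[4]]))
_,b=shot("side","d5")
cv2.imwrite("pics/v5.png",cv2.vconcat([cv2.resize(b[130:290,200:480],(560,320)),cv2.resize(a[:260],(560,260))]))
```

```text
(no output)
```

View pics/v5.png

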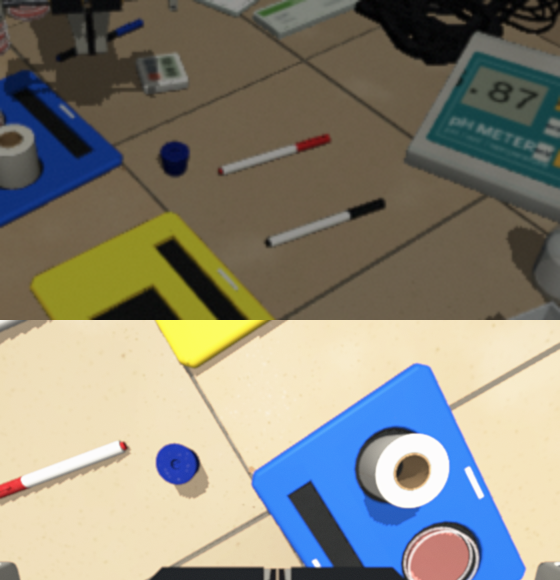

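The red marker is still on the bench, side-crop (220,172) to (330,138): the jaws were probably not yet shut when I lifted. Remeasuring.

Run:
```python
from m import *
for n,fn,s in(("scene","s4",(258,206)),("side","d4",(330,210)),("side","d5",(330,210))):
    im=cv2.imread(f"pics/{fn}.png");H,Sa,V=cv2.split(cv2.cvtColor(im,cv2.COLOR_BGR2HSV))
    m=comp(((Sa<60)&(V>90)|((H<6)|(H>172))&(Sa>120)).astype(np.uint8),s); print(fn,f(rect(cam(n),m,.0065)))
```

```text
s4 [[693.6, -47.9], [13.2, 143.5], 78.9]
d4 [[691.6, -44.4], [15.3, 141.0], 78.5]
d5 [[691.6, -44.3], [15.1, 141.0], 78.7]
```

Emit:
{"name": "step_arm", "arguments": {
  "rows": [
    [[0,2,-2,0,0,0,-10],[0,2,-2,0,0,0,-10],[0,2,-2,0,0,0,-10],[0,2,-2,0,0,0,-10],[0,2,-2,0,0,0,-10],[0,2,-2,0,0,0,-10],[0,2.4,-2.2,0,0,0,-10.5],[0,0,0,-5,0,0,0],[0,0,0,-4,0,0,0],[0,0,0,-2,0,0,0],[0,0,0,-1.2,0,0,0],[0,0,0,0,0,0,0]]
  ]
}}

```text
clock: 16.92
tool_pos: [0.6914, -0.047, 0.0041]
orientation: [-90.0, -0.0, -10.9]
force: [-0.4, 0.1, -0.2]
opening: 0.0438
```

Emit:
{"name": "step_arm", "arguments": {
  "rows": [
    [[-1,0,0,0,0,0,0],[-1,0,0,0,0,0,0],[-1,0,0,0,0,0,0],[-1,0,0,0,0,0,0],[-1,0,0,0,0,0,0],[-1,0,0,0,0,0,0]]
  ]
}}

```text
clock: 17.68
tool_pos: [0.6913, -0.0469, 0.0045]
orientation: [-90.0, -0.0, -10.9]
force: [-1.6, 0.4, 4.9]
opening: 0.0107
```

Emit:
{"name": "step_arm", "arguments": {
  "rows": [
    [[-1,0,0,4,0,0,0],[-1,0,0,5,0,0,0],[-1,-1.8,1.9,2,0,0,10.4],[-1,-1.8,1.9,0,0,0,10.4],[-1,-1.8,1.9,0,0,0,10.4],[-1,-1.8,1.9,0,0,0,10.4],[-1,-1.8,1.9,0,0,0,10.4],[-1,-1.8,1.9,0,0,0,10.4],[-1,-1.8,2,0,0,0,10.4],[-1,-1.8,2,0,0,0,10.4],[-1,-1.8,2,0,0,0,10.4],[-1,-1.8,2,0,0,0,10.4]]
  ]
}}

```text
clock: 19.18
tool_pos: [0.5104, 0.1475, 0.1138]
orientation: [-90.0, 0.0, 93.4]
force: [0.3, 0.1, 0.2]
opening: 0.0111
```

Emit:
{"name": "step_arm", "arguments": {
  "rows": [
    [[-1,0,0,0,0,0,0],[-1,0,0,0,0,0,0]]
  ]
}}

```text
clock: 19.42
tool_pos: [0.5113, 0.147, 0.114]
orientation: [-90.0, 0.0, 93.0]
force: [-0.6, -0.5, -0.3]
opening: 0.0105
```

Run:
```python
from m import *
o=ctrl.get_obs();print(o["tool_pos"],o["orientation"])
c,a=shot("wrist","w6"); np.save("w6.npy",np.array([c[0],c[1],c[2],*c[3].ravel(),*c[4]]))
```

```text
[0.51131901 0.14698764 0.11398778] [-9.00060979e+01  3.33895997e-04  9.29951890e+01]
```

View pics/w6.png

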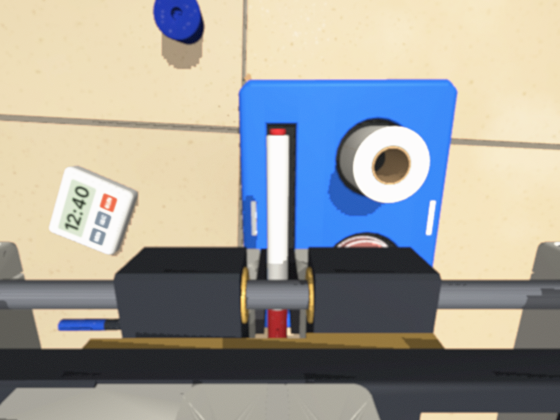

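Marker held; its tail is at (278,129), and the slot end is at (281,124) with edges at about 266 and 297.

Run:
```python
from m import *
a=np.load("w6.npy"); c=(a[0],a[1],a[2],a[3:12].reshape(3,3),a[12:])
print("tail",ray(c,278,129,.116).round(4),"mid",ray(c,277.5,200,.116).round(4))
for p in[(266,130),(297,130),(267,180),(297,180),(281,124)]: print(ray(c,*p,.012).round(4))
print("tray corners x",ray(c,241,150,.012).round(4),ray(c,453,150,.012).round(4), ray(c,350,81,.012).round(4))
```

```text
tail [0.5152 0.0749 0.116 ] mid [0.5136 0.1094 0.116 ]
[0.5241 0.0776 0.012 ]
[0.4996 0.0763 0.012 ]
[0.5216 0.1175 0.012 ]
[0.4968 0.1162 0.012 ]
[0.5125 0.0724 0.012 ]
tray corners x [0.5436 0.0943 0.012 ] [0.3729 0.0852 0.012 ] [0.4619 0.0382 0.012 ]
```

Emit:
{"name": "step_arm", "arguments": {
  "rows": [
    [[-1,-0.35,0.5,-3,0,0,0],[-1,0,0,-3,0,0,0],[-1,0,0,-2,0,0,0],[-1,0,0,-1,0,0,0],[-1,0,0,-0.5,0,0,0],[-1,0,0,-0.5,0,0,0],[-1,0,0,0,0,0,0]]
  ]
}}

```text
clock: 20.35
tool_pos: [0.5078, 0.1521, 0.0141]
orientation: [-90.0, -0.0, 93.1]
force: [-0.9, 0.5, -0.0]
opening: 0.0107
```

Emit:
{"name": "step_arm", "arguments": {
  "rows": [
    [[-0.5,0,0,0,0,0,0],[-0.5,0,0,0,0,0,0],[-0.3,0,0,0,0,0,0],[-0.3,0,0,3,0,0,0],[1,0,0,5,0,0,0],[1,3,0,5,0,0,-8],[1,4,0,4,0,0,-8],[1,4,0,2,0,0,-8],[1,3,0,0,0,0,0],[1,0,0,0,0,0,0]]
  ]
}}

```text
clock: 21.6
tool_pos: [0.6489, 0.1517, 0.2031]
orientation: [-90.0, 0.0, 69.0]
force: [-1.6, -0.8, -1.1]
opening: 0.084
```

Run:
```python
from m import *
o=ctrl.get_obs();print(o["tool_pos"],o["orientation"])
c,w=shot("wrist","w7"); np.save("w7.npy",np.array([c[0],c[1],c[2],*c[3].ravel(),*c[4]]))
_,a=shot("scene","s7"); _,b=shot("side","d7")
k=cv2.hconcat([cv2.resize(a[230:350,190:350],(400,300)),cv2.resize(b[140:260,140:300],(400,300))])
cv2.imwrite("pics/v7.png",cv2.vconcat([k,cv2.resize(w[:270,:],(800,300))]))
```

```text
[0.64889383 0.15174385 0.20311583] [-8.99729675e+01  2.85739756e-02  6.90235177e+01]
```

View pics/v7.png

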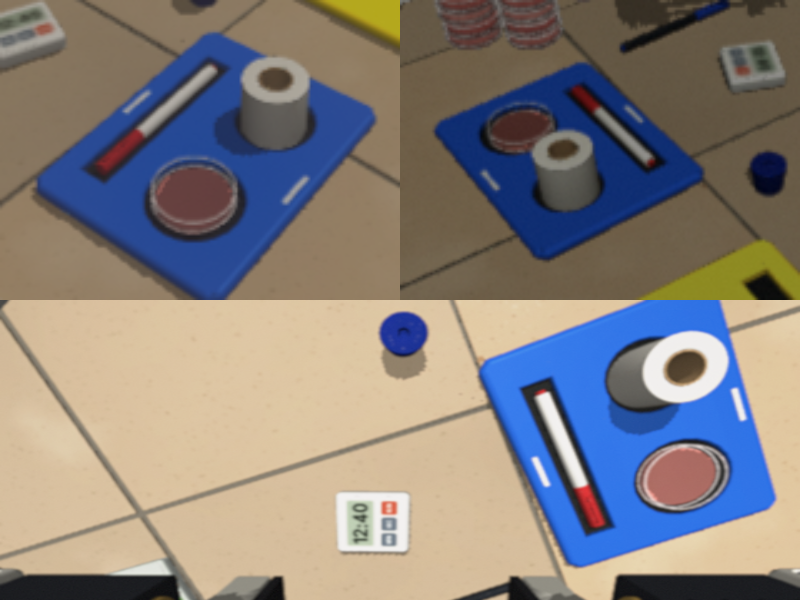

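Blue kit is complete: the marker lies in its slot. The timer appears square-on in the wrist view, at (372,522) of the composite.

Run:
```python
from m import *
a=np.load("w7.npy"); c=(a[0],a[1],a[2],a[3:12].reshape(3,3),a[12:]); im=cv2.imread("pics/w7.png")
H,Sa,V=cv2.split(cv2.cvtColor(im,cv2.COLOR_BGR2HSV))
m=comp(((Sa<45)&(V>150)).astype(np.uint8),(260,225)); m=cv2.morphologyEx(m,cv2.MORPH_CLOSE,np.ones((15,15),np.uint8))
print(f(rect(c,m,.015)))
```

```text
[[669.0, 151.7], [62.0, 58.3], 69.1]
```

Emit:
{"name": "step_arm", "arguments": {
  "rows": [
    [[1,1,0,-5,0,0,0],[1,1,0,-5,0,0,0],[1,0,0,-4,0,0,0],[1,0,0,-3,0,0,0],[1,0,0,-1.5,0,0,0],[1,0,0,-1,0,0,0],[1,0,0,0,0,0,0],[-1,0,0,0,0,0,0],[-1,0,0,0,0,0,0],[-1,0,0,0,0,0,0],[-1,0,0,0,0,0,0],[-1,0,0,0,0,0,0]]
  ]
}}

```text
clock: 23.25
tool_pos: [0.6679, 0.1521, 0.0094]
orientation: [-90.0, -0.0, 69.1]
force: [-1.3, -0.0, 2.4]
opening: 0.0574
```

Emit:
{"name": "step_arm", "arguments": {
  "rows": [
    [[-1,0,0,4,0,0,0],[-1,0,0,5,0,0,0],[-1,-3,-4,5,0,0,5],[-1,-4,-5,0,0,0,5],[-1,-4,-5,0,0,0,5],[-1,-4,-5,0,0,0,5.4],[-1,-4,-5,0,0,0,0],[-1,-4,-4,0,0,0,0],[-1,0,0,0,0,0,0],[-1,0,0,0,0,0,0]]
  ]
}}

```text
clock: 24.5
tool_pos: [0.4452, -0.1187, 0.1435]
orientation: [-90.1, -0.0, 89.4]
force: [0.5, 0.4, -0.4]
opening: 0.0572
```

Run:
```python
from m import *
o=ctrl.get_obs();print(o["tool_pos"],o["orientation"],o["opening"])
c,w=shot("wrist","w8"); np.save("w8.npy",np.array([c[0],c[1],c[2],*c[3].ravel(),*c[4]]))
```

```text
[ 0.44523633 -0.11872288  0.14351882] [-9.00592117e+01 -6.05285873e-03  8.94451475e+01] 0.057208269596550766
```

View pics/w8.png

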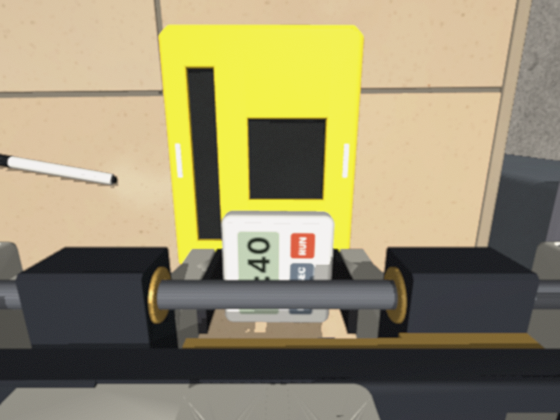

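Wrist view: square recess spans (248,118) to (326,199), slot spans (187,68) to (220,240), and the timer is held square in the jaws.

Run:
```python
from m import *
a=np.load("w8.npy"); c=(a[0],a[1],a[2],a[3:12].reshape(3,3),a[12:]); im=cv2.imread("pics/w8.png")
V=cv2.split(cv2.cvtColor(im,cv2.COLOR_BGR2HSV))[2]; dk=(V<70).astype(np.uint8)
print("sq",f(rect(c,comp(dk,(287,158)),.012)))
print("slot",f(rect(c,comp(dk,(200,120)),.012)))
# held timer, top at tcp z+.0076
print([ray(c,u,v,.1435+.0076).round(4) for u,v in((224,213),(333,213),(224,321),(333,321))])
```

```text
sq [[437.2, -162.4], [69.8, 66.6], 89.5]
slot [[510.5, -163.3], [149.8, 20.7], 89.4]
[array([ 0.4716, -0.1513,  0.1511]), array([ 0.418 , -0.1508,  0.1511]), array([ 0.4749, -0.0902,  0.1511]), array([ 0.4156, -0.0897,  0.1511])]
```

Emit:
{"name": "step_arm", "arguments": {
  "rows": [
    [[-1,-0.4,-2,-2,0,0,0],[-1,-0.4,-2.1,-3,0,0,0],[-1,0,0,-3,0,0,0],[-1,0,0,-2.5,0,0,0],[-1,0,0,-1,0,0,0],[-1,0,0,-0.7,0,0,0],[-1,0,0,-0.4,0,0,0],[-1,0,0,0,0,0,0]]
  ]
}}

```text
clock: 25.55
tool_pos: [0.4373, -0.1594, 0.0175]
orientation: [-90.0, -0.0, 89.5]
force: [-0.1, 0.3, 0.1]
opening: 0.0578
```

Emit:
{"name": "step_arm", "arguments": {
  "rows": [
    [[-1,0,0,-0.2,0,0,0],[-1,0,0,0,0,0,0],[0.7,0,0,0,0,0,0],[0.7,0,0,0,0,0,0],[0.7,0,0,3,0,0,0],[0.7,0,0,5,0,0,0],[0.5,2,0,4,0,0,-10],[0.2,3,0,0,0,0,-10],[0,3,0,0,0,0,-10],[0,3,0,0,0,0,-10],[0,3,0,0,0,0,-10],[0,3,0,0,0,0,-10]]
  ]
}}

```text
clock: 27.05
tool_pos: [0.6078, -0.1596, 0.1351]
orientation: [-90.0, 0.0, 29.2]
force: [0.2, -0.8, -0.6]
opening: 0.0439
```

Emit:
{"name": "step_arm", "arguments": {
  "rows": [
    [[0,2,0.2,0,0,0,-10],[0,2,0,0,0,0,-10],[0,1.9,0,0,0,0,-10],[0,0,0,0,0,0,-10.3],[0,0,0,0,0,0,0],[0,0,0,0,0,0,0]]
  ]
}}

```text
clock: 27.8
tool_pos: [0.6657, -0.1576, 0.1352]
orientation: [-90.0, 0.0, -10.6]
force: [-1.0, 0.3, 1.0]
opening: 0.0439
```

Run:
```python
from m import *
o=ctrl.get_obs();print(o["tool_pos"],o["orientation"],o["opening"])
_,a=shot("scene","s9"); _,b=shot("side","d9")
cv2.imwrite("pics/v9.png",cv2.hconcat([cv2.resize(a[160:280,270:430],(400,300)),cv2.resize(b[220:370,200:400],(400,300))]))
for n,im,s in(("scene",a,(288,187)),("side",b,(350,245))):
    H,Sa,V=cv2.split(cv2.cvtColor(im,cv2.COLOR_BGR2HSV))
    m=comp(((Sa<60)&(V>90)).astype(np.uint8),s); print(n,f(rect(cam(n),m,.0065)) if m is not None else 0)
```

```text
[ 0.66573691 -0.15756096  0.13515031] [-9.00007335e+01  1.01292951e-02 -1.05856869e+01] 0.04387174207542155
scene [[650.0, -156.7], [13.8, 95.7], 78.0]
side [[647.3, -152.2], [14.3, 93.5], 79.8]
```

View pics/v9.png

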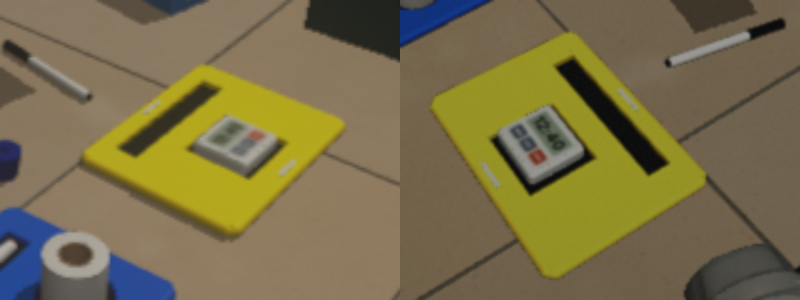

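Timer is down in its recess. The black marker has not moved.

Emit:
{"name": "step_arm", "arguments": {
  "rows": [
    [[0,0,0,-5,0,0,0],[0,0,0,-4,0,0,0],[0,0,0,-2.5,0,0,0],[0,0,0,-1.5,0,0,0],[0,0,0,0,0,0,0],[-1,0,0,0,0,0,0],[-1,0,0,0,0,0,0],[-1,0,0,0,0,0,0],[-1,0,0,0,0,0,0],[-1,0,0,0,0,0,0],[-1,0,0,0,0,0,0],[-1,0,0,0,0,0,0]]
  ]
}}

```text
clock: 29.4
tool_pos: [0.6662, -0.1575, 0.0057]
orientation: [-90.0, -0.0, -10.8]
force: [-1.7, 0.7, 5.1]
opening: 0.0102
```

Emit:
{"name": "step_arm", "arguments": {
  "rows": [
    [[-1,0,0,4,0,0,0],[-1,0,0,5,0,0,0],[-1,-1.5,0,2,0,0,10],[-1,-1.6,0,0,0,0,10],[-1,-1.6,0,0,0,0,10],[-1,-1.6,0,0,0,0,10],[-1,-1.6,0,0,0,0,10],[-1,-1.6,0,0,0,0,10],[-1,-1.6,0,0,0,0,10],[-1,-1.5,0,0,0,0,10],[-1,-1.5,0,0,0,0,10],[-1,-1.5,-0.4,0,0,0,10.2]]
  ]
}}

```text
clock: 30.9
tool_pos: [0.5093, -0.1614, 0.1149]
orientation: [-90.0, -0.0, 89.7]
force: [0.3, -0.2, -0.1]
opening: 0.0107
```

Emit:
{"name": "step_arm", "arguments": {
  "rows": [
    [[-1,0,0,0,0,0,0],[-1,0,0,0,0,0,0]]
  ]
}}

```text
clock: 31.15
tool_pos: [0.5105, -0.1616, 0.1153]
orientation: [-90.0, 0.0, 89.2]
force: [0.7, 0.7, 0.2]
opening: 0.0107
```

Run:
```python
from m import *
o=ctrl.get_obs();print(o["tool_pos"],o["orientation"])
c,a=shot("wrist","w10"); np.save("w10.npy",np.array([c[0],c[1],c[2],*c[3].ravel(),*c[4]]))
```

```text
[ 0.51049754 -0.16155628  0.11525114] [-9.00252354e+01  4.93589139e-03  8.91824311e+01]
```

View pics/w10.png

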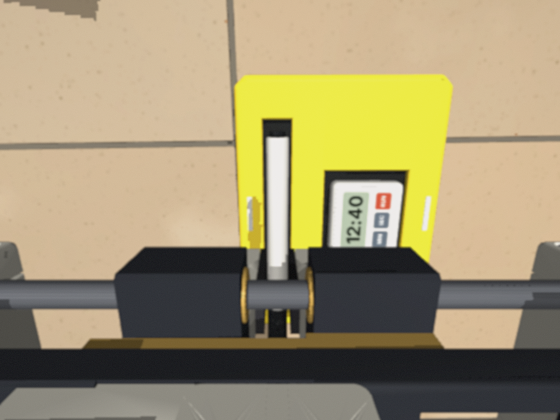

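Marker held above the slot: white barrel end at (279,137), slot end at row 120, slot edges at columns 263 and 292.

Run:
```python
from m import *
a=np.load("w10.npy"); c=(a[0],a[1],a[2],a[3:12].reshape(3,3),a[12:])
for p in[(278.5,137),(278,200)]: print("mk",ray(c,*p,.117).round(4))
for p in[(263,140),(292,140),(264,200),(293,200),(277,120)]: print(ray(c,*p,.012).round(4))
```

```text
mk [ 0.5095 -0.23    0.117 ]
mk [ 0.5101 -0.199   0.117 ]
[ 0.5214 -0.2238  0.012 ]
[ 0.4981 -0.2235  0.012 ]
[ 0.5218 -0.1744  0.012 ]
[ 0.4973 -0.1741  0.012 ]
[ 0.51   -0.2391  0.012 ]
```

Emit:
{"name": "step_arm", "arguments": {
  "rows": [
    [[-1,0,0.3,-3,0,0,0],[-1,0,0,-3,0,0,0],[-1,0,0,-2,0,0,0],[-1,0,0,-1,0,0,0],[-1,0,0,-0.6,0,0,0],[-1,0,0,-0.5,0,0,0],[-1,0,0,0,0,0,0],[-1,0,0,0,0,0,0]]
  ]
}}

```text
clock: 32.2
tool_pos: [0.5103, -0.1586, 0.0147]
orientation: [-90.1, -0.0, 89.4]
force: [0.2, 0.4, -1.0]
opening: 0.0107
```

Emit:
{"name": "step_arm", "arguments": {
  "rows": [
    [[-0.5,0,0,0,0,0,0],[-0.5,0,0,0,0,0,0],[-0.5,0,0,0,0,0,0],[-0.5,0,0,3,0,0,0],[0,0,0,5,0,0,0],[0,0,0,5,0,0,0],[0,3,3,5,0,0,0],[0,5,5,2,0,0,0],[0,0,0,0,0,0,0]]
  ]
}}

```text
clock: 33.33
tool_pos: [0.5841, -0.0851, 0.2104]
orientation: [-90.2, -0.0, 89.5]
force: [-0.9, 0.5, -0.7]
opening: 0.0442
```

Run:
```python
from m import *
o=ctrl.get_obs();print(o["clock"],o["tool_pos"],o["force"])
_,a=shot("scene","s11"); _,b=shot("side","d11")
cv2.imwrite("pics/v11.png",cv2.hconcat([cv2.resize(a[160:355,140:420],(400,279)),cv2.resize(b[130:365,140:380],(400,392))[56:335]]))
```

```text
33.325 [ 0.58412516 -0.08508735  0.21042052] [-0.9245633   0.53265955 -0.71868608]
```

View pics/v11.png

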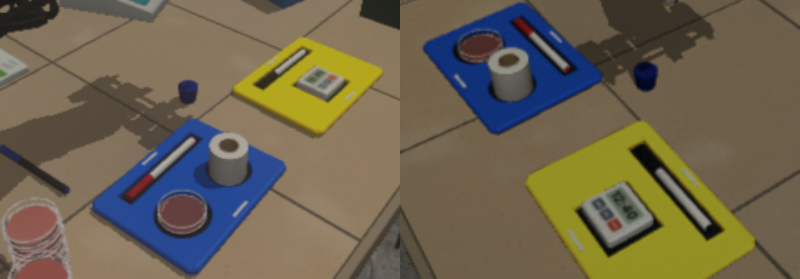

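All five are seated; the blue marker and the stopper are where they were. Handing in.

```bash
python3 -c "
from plant import ctrl
print(ctrl.close_job())"
```

```text
the job is handed in; nothing more can be done
None
```

Both kits are made up and the job is handed in, at about 33 s on the robot clock (limit 112 s). In the order asked, I placed the dish, film roll and red marker in the blue tray, then the timer and black marker in the yellow tray.

- **Final check:** the last scene and side pictures show all five lying in their recesses, with the dish, roll and timer the right way up. The blue-capped marker and blue stopper look unmoved, and the gripper is well clear at about 0.21 m up. I judged seating by eye from these pictures and did not measure heights.
- **One grasp failed:** the first try at the red marker came up empty, most likely because I lifted before the fingers had shut. The marker had not moved, and the second try held.
- **Small disagreements:** the cameras differed by a few mm on the tray positions, so I corrected from wrist views before placing the two markers and the timer. That was within the recess clearances.

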